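# Slide the bed plate over the locating pins of its dock until it drops home

### The job

Pick up the red bed plate by its black grip, set it lightly on the two spring-loaded brass pins of the grey dock and slide it over them without pressing them down hard, until its two slots find the pins and it drops; leave it lying flat and fully home on the dock, and let go. Leave everything else on the bench where it stands.

Things in the scene. Friction and masses are not known exactly. Their poses are not given: they have to be found in the camera images.
- plate_grip (a point): centre of the black upright grip in the middle of the loose red plate, 33 mm above the plate's underside; z up. The grip is 14 mm thick (x: pinch it across this) and 32 mm long (y); its top is 51 mm above the underside. It stands on an aluminium foot, 24 x 34 mm, top 11 mm above the underside. Plate: 70 (x) x 84 (y) x 8 mm, 0.2 to 0.45 kg; it starts flat on the worktop left of the dock
- plate_slot (a point): middle of one of the plate's two through slots, at half the plate's thickness (4 mm above its underside). The slots lie 28 mm to either side of the plate's middle, at y = +28 (this one) and -28 mm in its axes, x = 0; each is 13.5 mm along x and 19 mm along y. The plate is the same either way round
- dock: grey fixed dock, 100 (x) x 104 (y) mm, in front of the robot; origin at the centre of its underside, z up. Its flat seat is 18 mm above the origin. With the plate home, its underside lies on the seat, its x and y run along the dock's (either way round), and the grip's centre is 51 mm above the dock's origin; while the plate still rides on the pin tips it is 12 mm higher
- dock_seat (a point): middle of the dock's seat, 18 mm above its underside. Two brass pins, 10 mm across, bevelled tips 12 mm above the seat, stand at y = +28 and -28 mm from it (exact). Both pins have the same x, set by hand with the black-knobbed spindle: anywhere from -14 to +14 mm, not measured, to be found by feel or eye. It stays put in use
- pins (a joint): how far the two brass pins are pushed down against their spring, m: 0 = standing at full height, end of travel 0.007. The pins move down together, from about 3 N on, then 3.5 N per mm (5 N at 0.6 mm, 10 N at 2 mm, 18 N at 4.5 mm); the plate's weight alone hardly moves them. They are delicate: do not push them in more than about 4 mm
- media_bottle: clear bottle with orange screw cap, 66 mm across and 138 mm tall, standing at the back; origin at the centre of its underside
- wash_bottle: white squeeze bottle with red cap and bent spout, 95 x 68 x 211 mm, standing at the far right; origin at the centre of its underside
- timer: white bench timer with blue and red keys, 70 x 66 x 19 mm, lying on the right; origin at the centre of its underside
- petri: petri dish with pink filling, 89 mm across, 16 mm high, at the left; origin at the centre of its underside
- syringe: small syringe, 15 x 138 x 15 mm, lying behind the dock; origin at the centre of its underside

How it is judged (in metres and radians):
On the way:
1. the plate has been lifted off the worktop (height (world z) of plate_grip above 0.07 m), for 0.2 s.
At the end, for the whole second after the job is handed in: the plate lies flat on the dock's seat (grip centre 51 mm, -3/+2 mm, above the dock's origin, within 18 mm of the dock's middle along its x and 7 mm along its y, tilted less than 0.04 rad, aligned with the dock within 0.14 rad), which it can only do with both pins in its slots, and is released (z of plate_grip in the frame of dock between 0.048 and 0.053 m and x of plate_grip in the frame of dock between -0.018 and 0.018 m and y of plate_grip in the frame of dock between -0.007 and 0.007 m and angle between plate_grip's own z axis and vertical below 0.04 rad and angle between the x axis of plate_grip and the x axis of dock, either way round below 0.14 rad and contact force between the fingers and anything else below 0.1 N); the robot touches nothing.
It fails at once if the pins are pressed down hard, more than 4.5 mm into the dock (about 18 N) (value of joint pins above 0.0045 m).
It fails at once if a bottle, the timer, the petri dish or the syringe is moved more than 20 mm (distance of any of media_bottle, wash_bottle, timer, petri, syringe from where it was at the start of the episode above 0.02 m).
It also fails if it takes over 64 s, if anything falls off the work surface, if the arm or the gripper's body presses on something with over 40 N, if the wrist force passes 120 N, or if a joint passes its speed limit or range.

### The arm

A 6-joint arm with a two-finger parallel gripper is mounted at the origin on a cart in front of the work surface, level with it; the furniture and walls round the work are solid. World frame = base frame: x ahead of the robot, y to its left, z up, the work surface at z = 0. Lengths are in mm, angles in degrees, forces in N, time in s.
With the tool pointing down it reaches from about 275 to 875 mm from the base axis. Payload 12.5 kg.
Tool frame: the origin (TCP) lies on the centre line of the jaws, within the pads' length; the fingertips stand 22 mm ahead of it and the grasp point (between the pads) lies 3 mm ahead of it (r.tcp_to_tips is the distance from the TCP to the fingertips, in mm); z points along the fingers, y is the line along which they close (so a half turn about z gives the same grasp; the last joint's range is limited). The gripper opens to 85 mm and grips with 20 to 120 N. Pads are 22 mm wide; open, the fingers measure 114 mm over their backs; the gripper's body (76 mm by 85 mm) begins 54 mm behind the grasp point. The pads swing forward as they close: fully open they stand 13 mm farther back than shut.
Start: joints at [68.319, 20.094, 94.641, -0, 65.266, -4.847], TCP at [159.244, 526.428, 253.29] pointing down, gripper open.
Joint ranges: [-157.81, 157.81], [-45, 120.19], [0.68, 151.7], [-89.99, 269.99], [4.06, 180], [-164.3, 164.3]. Speed limits (degrees/s): [127.2, 127.2, 159.86, 180, 180, 180].

### API

Orientations are given as [roll, pitch, yaw] about the fixed x, y, z axes, in that order (R = Rz(yaw) Ry(pitch) Rx(roll)).
In Python, from station import r gives the robot as it stands. The module is installed in compiled form; this text tells all that it offers.
- The arm moves only by the tool move_arm, never from a script. Its argument "rows" is a list of rows, each an object of numbers: "x", "y", "z": the shift along the tool's x, y, z in cm; "rx", "ry", "rz": the turn, a rotation vector about the tool's x, y, z in rad; "claw": the closure, from -1 (fully open) to 1 (shut), so that 0 is half open. In form: [{"x": .., "y": .., "z": .., "rx": .., "ry": .., "rz": .., "claw": ..}, ...]. A call has 1 to 5 rows; each row shifts and turns the commanded pose from where the row before left it, along the tool's axes as they then stand; what a row does not reach is not made up. A row lasts 1/8 s, in which the tool goes at most 62.5 mm and 10.7 degrees, less where a joint would pass 70% of its speed; a pose out of reach is approached as far as the arm can. A call with a gripper value outside its range is refused whole. The fingers move at their own pace and stop on an object; "force" is the grip in N (left out, the last holds). Time passes only in rows, so rows that do not move let the fingers close. It gives the time, the measured TCP pose, the force, the opening and the grip force at its end, in the units of the state.
- r.get_obs(): the state, without advancing time (a new reading comes with each control period).
- r.snapshot(name): name is "scene" or "top" or "wrist"; returns a dict with "img" (400x640x3 uint8, red, green, blue), "z_map" (400x640 float32, mm along the optical axis (not along the pixel's ray), 0 where there is no reading), "mtx" (3x3 intrinsics, pixels), "R" (3x3) and "t" (3): a world point X has camera coordinates R X + t; the wrist camera has in their place "T_tool_cam" (4x4, takes a point from camera to tool coordinates, whose origin is the TCP and whose axes are the flange's). Camera axes: x right, y down, z forward; pixel columns grow to the right and rows downward; lengths in mm; the calibration is good to about 2 mm. A picture is of the moment at which its call begins: read the wrist's pose just before it.
- r.close_job(): hands the job in; it is judged then, once.
The state is a dict: "time": time; "qpos": joint angles; "dq": joint speeds; "tau": joint torques, N m; "tcp_pos": TCP position; "tcp_rot": TCP orientation; "contact_force": force on the tool from outside, world axes, zero at the start; "wrist_torque": the same for the moment, N m; "opening": finger opening in mm; "grasp_force": force on a finger pad.
Only numpy, scipy, OpenCV 4.12 (cv2) and the standard library are available. Lean on these libraries where they do the work, as an engineer would, in place of code of your own. Each camera call takes 0.05 s, during which the arm holds its last target. There are 200 camera calls.

## Working session

There is one attempt and no reset: what is moved stays moved. The work goes in short steps, Python scripts to look and compute and a tool call to move; the robot and the scene stay as the last step left them, time stands still between calls to the robot, and variables do not carry over. Pictures are saved under pics/ and viewed, at most 10 in all, crops included, and the job is handed in when it is done.

Besides the shell and the picture viewer there is one more tool, called after ">>>" by a JSON object that holds its "op" and its "data", one argument or row to a line. move_arm: Moves the arm, as the interface text tells. Its arguments: {"type":"object","properties":{"rows":{"type":"array","items":{"type":"object","properties":{"x":{"type":"number"},"y":{"type":"number"},"z":{"type":"number"},"rx":{"type":"number"},"ry":{"type":"number"},"rz":{"type":"number"},"claw":{"type":"number"}}}},"force":{"type":"number"}},"required":["rows"]}

```bash
mkdir -p pics; cat > h.py <<'E'
import numpy as np, cv2
from station import r
def save(s,n): cv2.imwrite('pics/'+n+'.png', s['img'][:,:,::-1])
def world(s):
    # per-pixel world points
    K=s['mtx']; z=s['z_map']; v,u=np.mgrid[:400,:640]
    P=np.stack([(u-K[0,2])/K[0,0]*z,(v-K[1,2])/K[1,1]*z,z],-1)
    return (P-s['t'])@s['R']
E
python3 - <<'E'
from h import *
o=r.get_obs();print(o)
s=r.snapshot('top');save(s,'top');print(s['mtx'],s['R'],s['t'])
np.savez('top.npz',**s)
s=r.snapshot('scene');save(s,'scene');np.savez('scene.npz',**s);print(s['mtx'],s['R'],s['t'])
a=cv2.imread('pics/top.png')
E
```

```text
{'time': 0.0, 'qpos': array([ 6.83188516e+01,  2.01264756e+01,  9.46768789e+01, -3.39041492e-03,
        6.52653196e+01, -4.84746703e+00]), 'dq': array([-0.04069109,  0.06745653,  0.06771117, -0.01892144,  0.00991424,
        0.12571433]), 'tau': array([-4.09788381e-04, -5.06096363e+01, -2.91412890e+01, -8.84138058e-05,
        4.49983083e-03,  5.66320068e-06]), 'tcp_pos': array([159.15428498, 526.15089487, 252.73843837]), 'tcp_rot': array([-1.79931311e+02, -2.73653960e-03,  1.63167737e+02]), 'contact_force': array([ 0.58469105, -0.18800965,  0.65457835]), 'wrist_torque': array([ 0.00779673, -0.03635999, -0.00138585]), 'grasp_force': 0.0, 'opening': 85.37850547777191}
[[368.0206943    0.         317.36268788]
 [  0.         368.0206943  203.17214282]
 [  0.           0.           1.        ]] [[ 0.02401345 -0.99968298  0.00756977]
 [-0.98261094 -0.02499654 -0.1839862 ]
 [ 0.18411709 -0.00301999 -0.98289968]] [-110.0090765   622.13513978 1088.42886926]
[[387.28548018   0.         319.82883934]
 [  0.         387.28548018 198.85740988]
 [  0.           0.           1.        ]] [[ 0.67904597 -0.73404178 -0.00890119]
 [-0.49832073 -0.45201412 -0.73983761]
 [ 0.53904826  0.5068194  -0.6727266 ]] [-498.78237662  331.11095076  938.16011993]
```

View pics/top.png

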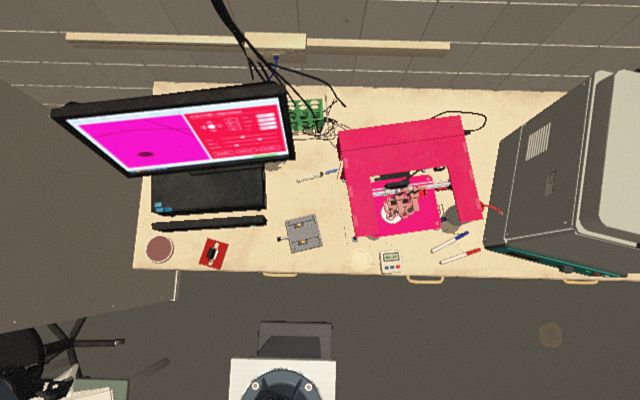

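View pics/scene.png

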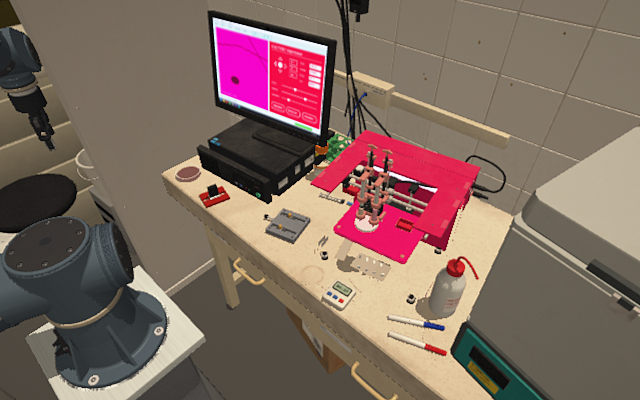

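The top view shows the red plate around (212,253) and the dock around (304,232), with the pins at about (298,222) and (297,240). The petri dish is at (159,249). The scene view agrees: plate at (214,195), dock at (288,224). Next I'll get coarse poses.

```bash
python3 - <<'E'
from h import *
s=dict(np.load('top.npz')); W=world(s); hsv=cv2.cvtColor(s['img'],cv2.COLOR_RGB2HSV)
def rect(m,box,nm):
    u0,v0,u1,v1=box; k=np.zeros((400,640),bool); k[v0:v1,u0:u1]=1; k&=m
    P=W[k]; (c,wh,a)=cv2.minAreaRect(P[:,:2].astype(np.float32)); print(nm,k.sum(),c,wh,a,'z',np.percentile(P[:,2],[5,50,95]), 'mean',P.mean(0))
h,S,V=[hsv[...,i].astype(int) for i in range(3)]
z=W[...,2]
rect(((h<8)|(h>172))&(S>170)&(V>80)&(z<20),(190,230,240,280),'plate')
rect((z>28)&(z<70),(190,230,240,280),'grip')
rect((S<60)&(V>70)&(V<170)&(z>10)&(z<26),(280,205,330,260),'dock')
rect((z>25),(270,205,330,260),'high')
for u,v in [(159,249),(230,200),(280,150),(392,262),(318,175),(209,221)]: print(u,v,W[v,u])
E
```

```text
plate 385 (463.7473449707031, 231.56658935546875) (69.48834228515625, 81.52019500732422) 75.56207275390625 z [ 3.50243932  7.31516947 10.85745974] mean [463.4156255  230.72852888   7.26494305]
grip 68 (498.14544677734375, 257.1026611328125) (112.86079406738281, 28.314434051513672) 37.97017288208008 z [30.86837232 49.23862076 52.50900803] mean [466.72398794 232.04749783  45.79432894]
dock 837 (531.727783203125, -38.79180908203125) (102.91534423828125, 124.80929565429688) 14.528240203857422 z [12.33940981 17.41079572 21.15545177] mean [534.29215229 -51.00801541  17.20728235]
high 32 (487.60418701171875, -58.67863082885742) (161.29229736328125, 11.3501558303833) 19.645008087158203 z [  27.44025677  609.30876133 1185.11341011] mean [473.12481097 -66.8574526  607.55734338]
159 249 [473.82021875 405.76575234   2.66020393]
230 200 [619.08033024 166.75149677 103.97910946]
280 150 [727.79302466   7.97706844 255.87044716]
392 262 [ 450.59903707 -334.55200238   12.15273915]
318 175 [728.96402479 -94.58654614   7.04869413]
209 221 [554.85498547 225.54299458 100.08428952]
```

>>> {"op": "move_arm", "data": {
  "rows": [
    {"x": -4.7,"y": -2.4},
    {"x": -4.7,"y": -2.4},
    {"x": -4.7,"y": -2.4},
    {"x": -4.7,"y": -2.4},
    {"x": -4.7,"y": -2.4}
  ]
}}

```text
schema error: expected keys x, y, z, rx, ry, rz, claw
```

>>> {"op": "move_arm", "data": {
  "rows": [
    {"x": -4.7,"y": -2.4},
    {"x": -4.7,"y": -2.4},
    {"x": -4.7,"y": -2.6},
    {},
    {}
  ]
}}

```text
schema error: expected keys x, y, z, rx, ry, rz, claw
```

```bash
cat >> h.py <<'E'
from scipy.spatial.transform import Rotation as Ro
def wrist(n):
    o=r.get_obs(); s=r.snapshot('wrist'); save(s,n)
    T=s['T_tool_cam']; Rt=Ro.from_euler('xyz',o['tcp_rot'],degrees=True).as_matrix()
    Rwc=Rt@T[:3,:3]; twc=Rt@T[:3,3]+o['tcp_pos']
    s['R']=Rwc.T; s['t']=-Rwc.T@twc; np.savez(n+'.npz',**s); return o,s
def cast(s,uv,z):
    K=s['mtx']; uv=np.atleast_2d(uv).astype(float)
    d=np.c_[(uv-K[:2,2])/[K[0,0],K[1,1]],np.ones(len(uv))]@s['R']; c=-s['R'].T@s['t']
    return c+d*((z-c[2])/d[:,2])[:,None]
E
python3 - <<'E'
from h import *
o,s=wrist('w1'); print(o['time'],o['tcp_pos'],o['tcp_rot'],o['contact_force'],s['T_tool_cam'],s['mtx'])
E
```

```text
0.1 [159.1540397  526.19244742 252.78949682] [-1.79938299e+02 -2.89348695e-03  1.63169178e+02] [0.62795546 0.17655327 0.48222067] [[ 1.02120700e-03 -9.59096763e-01 -2.83076589e-01  7.11960873e+01]
 [ 9.99999149e-01  1.20916370e-03 -4.89262834e-04  4.15942049e-01]
 [ 8.11536336e-04 -2.83075849e-01  9.59097182e-01 -1.21468862e+02]
 [ 0.00000000e+00  0.00000000e+00  0.00000000e+00  1.00000000e+00]] [[300.43340362   0.         318.19926647]
 [  0.         300.43340362 198.9584193 ]
 [  0.           0.           1.        ]]
```

View pics/w1.png

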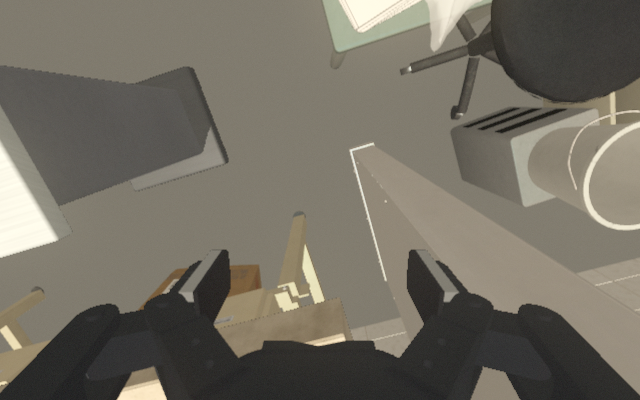

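The call needs every key. The picture shows the bench edge at the bottom (130–350,350) and a side wall from (360,150) towards lower right. I'll check where the wall stands before moving.

```bash
python3 - <<'E'
from h import *
s=dict(np.load('w1.npz')); W=world(s)
for u,v in [(352,152),(380,160),(450,210),(540,280),(600,330),(630,260),(375,260),(345,310)]: print('w',u,v,W[v,u].round())
s=dict(np.load('top.npz')); W=world(s)
for u,v in [(120,250),(160,285),(176,290),(176,272),(100,310),(140,150),(50,200),(130,260)]: print('t',u,v,W[v,u].round())
E
```

```text
w 352 152 [ 266.  621. -727.]
w 380 160 [ 260.  667. -424.]
w 450 210 [261. 676.  -1.]
w 540 280 [260. 674. 170.]
w 600 330 [261. 673. 223.]
w 630 260 [1049. 1628. -769.]
w 375 260 [ 746.  600. -779.]
w 345 310 [ 949.  412. -779.]
t 120 250 [ 476.  620. -171.]
t 160 285 [ 338.  615. -547.]
t 176 290 [ 307.  613. -746.]
t 176 272 [ 397.  621. -744.]
t 100 310 [272. 619. -88.]
t 140 150 [695. 341. 326.]
t 50 200 [585. 616. 220.]
t 130 260 [ 442.  616. -244.]
```

>>> {"op": "move_arm", "data": {
  "rows": [
    {"x": -4.7,"y": -2.4,"z": 0,"rx": 0,"ry": 0,"rz": 0,"claw": -1},
    {"x": -4.7,"y": -2.4,"z": 0,"rx": 0,"ry": 0,"rz": 0,"claw": -1},
    {"x": -4.7,"y": -2.4,"z": 0,"rx": 0,"ry": 0,"rz": 0,"claw": -1},
    {"x": -4.7,"y": -2.4,"z": 0,"rx": 0,"ry": 0,"rz": 0,"claw": -1},
    {"x": -4.7,"y": -2.4,"z": 0,"rx": 0,"ry": 0,"rz": 0,"claw": -1}
  ]
}}

```text
time: 0.78
tcp_pos: [350.4, 342.2, 253.3]
tcp_rot: [180.0, -0.0, 163.2]
contact_force: [0.9, 0.9, -1.0]
opening: 85.1
grasp_force: 0.0
```

>>> {"op": "move_arm", "data": {
  "rows": [
    {"x": -4.7,"y": -2.4,"z": 0,"rx": 0,"ry": 0,"rz": 0,"claw": -1},
    {"x": -4.7,"y": -2.4,"z": 0,"rx": 0,"ry": 0,"rz": 0,"claw": -1},
    {"x": -4.7,"y": -2.6,"z": 0,"rx": 0,"ry": 0,"rz": 0,"claw": -1},
    {"x": 0,"y": 0,"z": 0,"rx": 0,"ry": 0,"rz": 0,"claw": -1},
    {"x": 0,"y": 0,"z": 0,"rx": 0,"ry": 0,"rz": 0,"claw": -1}
  ]
}}

```text
time: 1.4
tcp_pos: [462.6, 231.9, 253.0]
tcp_rot: [-180.0, -0.0, 163.1]
contact_force: [-1.0, -0.1, -0.7]
opening: 85.3
grasp_force: 0.0
```

```bash
python3 - <<'E'
from h import *
o,s=wrist('w2'); print(o['time'],o['tcp_pos'],o['tcp_rot'],o['contact_force'])
E
```

```text
1.4 [462.58182819 231.94036492 253.03995813] [-1.79982115e+02 -3.96716300e-02  1.63142351e+02] [-1.01293636 -0.09024966 -0.66570977]
```

View pics/w2.png

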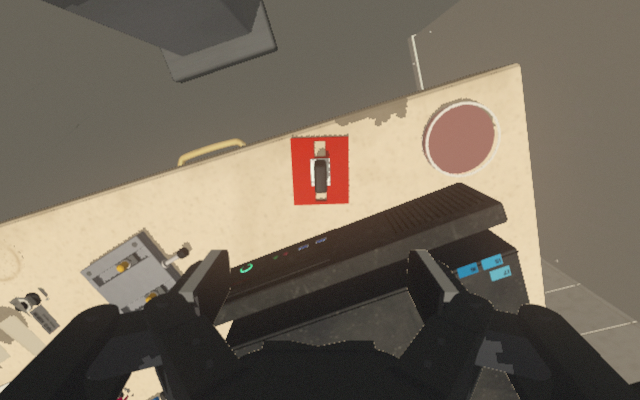

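The wrist view shows the plate at (292–349,135–205), already nearly square to the tool. The grip is at about (321,178). The dock is at (140,270) with brass pins at about (122,266) and (153,297), and its knob at (183,252). Measuring the plate on the z = 8 plane.

```bash
cat >> h.py <<'E'
def redrect(s,z,box,tool=None):
    u0,v0,u1,v1=box; hsv=cv2.cvtColor(s['img'],cv2.COLOR_RGB2HSV); h,S,V=[hsv[...,i].astype(int) for i in range(3)]
    m=(((h<8)|(h>172))&(S>150)&(V>70)); k=np.zeros_like(m); k[v0:v1,u0:u1]=1; k&=m
    v,u=np.nonzero(k); P=cast(s,np.c_[u,v],z)
    return cv2.minAreaRect(P[:,:2].astype(np.float32)),P
E
python3 - <<'E'
from h import *
s=dict(np.load('w2.npz')); rc,P=redrect(s,8,(280,120,365,215)); print(rc)
W=world(s); z=W[...,2]
k=np.zeros((400,640),bool);k[130:210,285:355]=1
k1=k&(z>46)&(z<56); v,u=np.nonzero(k1); Q=cast(s,np.c_[u,v],51); print(k1.sum(),cv2.minAreaRect(Q[:,:2].astype(np.float32)))
print('barfront',[W[v,u].round() for u,v in [(260,265),(380,222),(460,185),(300,240)]])
# slots: non-red in plate
g=s['img'].astype(int); m=(g[...,0]-g[...,1]<70)&k
print('\n'.join(''.join('#' if x else '.' for x in row[285:355]) for row in m[130:210:2]))
E
```

```text
((464.22906494140625, 233.923828125), (69.0437240600586, 83.57659149169922), 75.1173324584961)
350 ((463.6317443847656, 234.4018096923828), (13.544254302978516, 31.897537231445312), 76.28717041015625)
barfront [array([551., 130.,  38.]), array([536., 286.,  43.]), array([527., 391.,  22.]), array([548., 181.,   1.])]
######################################################################
######################################################################
######################################################################
##########################################################.....#######
######.........................................................#######
#####..........................................................#######
######.......................###########.......................#######
######.......................###########.......................#######
######.......................###########.......................#######
######.......................###########.......................#######
######.......................############.......................######

[... 1358 characters left out ...]
.....................############......................######
#########......................###########......................######
#########......................###########......................######
#########......................###########......................######
#########......................###########......................######
#########.............................###.......................######
#########.......................................................######
#########..................###########################################
######################################################################
######################################################################
```

>>> {"op": "move_arm", "data": {
  "rows": [
    {"x": -0.07,"y": 0.25,"z": 4.6,"rx": 0,"ry": 0,"rz": -0.038,"claw": 0},
    {"x": 0,"y": 0,"z": 5,"rx": 0,"ry": 0,"rz": 0,"claw": 0},
    {"x": 0,"y": 0,"z": 5,"rx": 0,"ry": 0,"rz": 0,"claw": 0},
    {"x": 0,"y": 0,"z": 0,"rx": 0,"ry": 0,"rz": 0,"claw": 0},
    {"x": 0,"y": 0,"z": 0,"rx": 0,"ry": 0,"rz": 0,"claw": 0}
  ]
}}

```text
time: 2.08
tcp_pos: [464.8, 234.9, 109.0]
tcp_rot: [179.9, 0.1, 165.4]
contact_force: [-0.2, 0.2, 0.3]
opening: 42.8
grasp_force: 0.0
```

```bash
python3 - <<'E'
from h import *
o,s=wrist('w3'); print(o['time'],o['tcp_pos'],o['tcp_rot'],o['contact_force'],o['opening'])
W=world(s);z=W[...,2]
k=(z>44)&(z<56)&(np.hypot(W[...,0]-464,W[...,1]-234)<30)
v,u=np.nonzero(k); Q=cast(s,np.c_[u,v],51); print(k.sum(),cv2.minAreaRect(Q[:,:2].astype(np.float32)))
E
```

```text
2.075 [464.84734798 234.93300692 109.04353897] [1.79933417e+02 8.79452310e-02 1.65399756e+02] [-0.20441379  0.20399067  0.31345612] 42.81940465325727
1033 ((462.7491149902344, 234.82553100585938), (13.548653602600098, 33.39914321899414), 74.79639434814453)
```

View pics/w3.png

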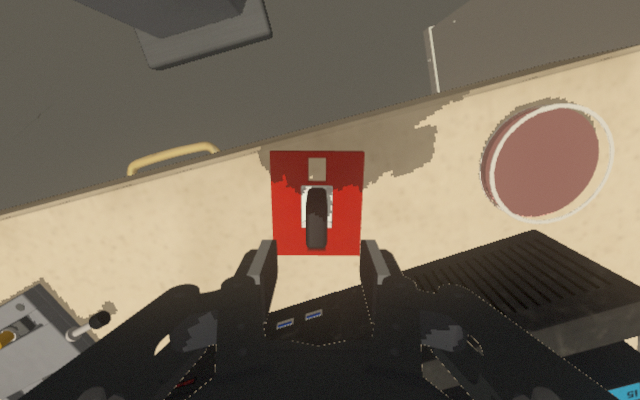

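The grip is at (317,215), centred between the fingers. Descend and close.

>>> {"op": "move_arm", "data": {
  "rows": [
    {"x": 0.1,"y": 0,"z": 3.6,"rx": 0,"ry": 0,"rz": 0,"claw": 0},
    {"x": 0,"y": 0,"z": 2.6,"rx": 0,"ry": 0,"rz": 0,"claw": 0},
    {"x": 0,"y": 0,"z": 1.0,"rx": 0,"ry": 0,"rz": 0,"claw": 0},
    {"x": 0,"y": 0,"z": 0,"rx": 0,"ry": 0,"rz": 0,"claw": 0},
    {"x": 0,"y": 0,"z": 0,"rx": 0,"ry": 0,"rz": 0,"claw": 1}
  ],
  "force": 50
}}

```text
time: 2.75
tcp_pos: [464.1, 234.6, 36.6]
tcp_rot: [179.9, 0.1, 165.3]
contact_force: [0.4, -0.7, 0.7]
opening: 25.4
grasp_force: 0.0
```

>>> {"op": "move_arm", "data": {
  "rows": [
    {"x": 0,"y": 0,"z": 0,"rx": 0,"ry": 0,"rz": 0,"claw": 1},
    {"x": 0,"y": 0,"z": 0,"rx": 0,"ry": 0,"rz": 0,"claw": 1},
    {"x": 0,"y": 0,"z": 0,"rx": 0,"ry": 0,"rz": 0,"claw": 1},
    {"x": 0,"y": 0,"z": 0,"rx": 0,"ry": 0,"rz": 0,"claw": 1}
  ]
}}

```text
time: 3.25
tcp_pos: [464.1, 234.6, 36.5]
tcp_rot: [179.9, 0.1, 165.3]
contact_force: [-1.3, -0.1, 5.1]
opening: 13.3
grasp_force: 49.8
```

>>> {"op": "move_arm", "data": {
  "rows": [
    {"x": 0,"y": 0,"z": -1.5,"rx": 0,"ry": 0,"rz": 0,"claw": 1},
    {"x": 0,"y": 0,"z": -4.2,"rx": 0,"ry": 0,"rz": 0,"claw": 1},
    {"x": 0,"y": 0,"z": -4.2,"rx": 0,"ry": 0,"rz": 0,"claw": 1},
    {"x": 0,"y": 0,"z": -4.2,"rx": 0,"ry": 0,"rz": 0,"claw": 1},
    {"x": 0,"y": 0,"z": -4.2,"rx": 0,"ry": 0,"rz": 0,"claw": 1}
  ],
  "force": 70
}}

```text
time: 3.88
tcp_pos: [462.9, 234.1, 220.7]
tcp_rot: [180.0, 0.0, 165.3]
contact_force: [0.7, 0.8, -3.3]
opening: 13.4
grasp_force: 68.4
```

>>> {"op": "move_arm", "data": {
  "rows": [
    {"x": -2.6,"y": -3.6,"z": 0,"rx": 0,"ry": 0,"rz": 0,"claw": 1},
    {"x": -2.6,"y": -3.6,"z": 0,"rx": 0,"ry": 0,"rz": 0,"claw": 1},
    {"x": -2.6,"y": -3.6,"z": 0,"rx": 0,"ry": 0,"rz": 0,"claw": 1},
    {"x": -2.6,"y": -3.6,"z": 0,"rx": 0,"ry": 0,"rz": 0,"claw": 1},
    {"x": 0,"y": 0,"z": 0,"rx": 0,"ry": 0,"rz": 0,"claw": 1}
  ]
}}

```text
time: 4.5
tcp_pos: [528.0, 66.4, 219.1]
tcp_rot: [-180.0, 0.0, 165.2]
contact_force: [-0.9, -0.3, -2.6]
opening: 13.1
grasp_force: 69.0
```

```bash
python3 - <<'E'
from h import *
o,s=wrist('w4'); print(o['time'],o['tcp_pos'],o['tcp_rot'],o['contact_force'],o['opening'],o['qpos'])
W=world(s)
for u,v in [(100,200),(150,200),(200,200),(150,150),(317,170)]: print(u,v,W[v,u].round())
E
```

```text
4.5 [528.01687814  66.3564989  219.14428806] [-1.79991390e+02  3.86642718e-02  1.65163224e+02] [-0.89503065 -0.33292072 -2.64287981] 13.070142480268647 [ 2.15904016e+00  2.04802871e+01  9.93613894e+01 -2.25300655e-02
  6.01238666e+01 -7.29929640e+01]
100 200 [ 492. -191.    1.]
150 200 [ 507. -134.    0.]
200 200 [520. -72.   9.]
150 150 [ 453. -109.    1.]
317 170 [488.  77. 187.]
```

View pics/w4.png

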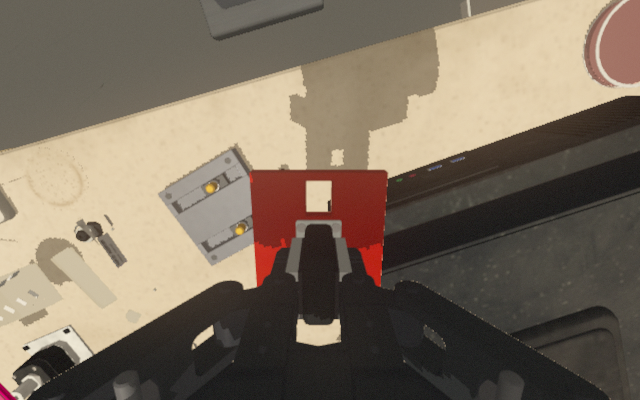

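The held plate sits level. Its near slot is at (318,196), and the dock's pins are at (210,188) and (239,230) in grooves that run along dock x. Computing the pins and the offset.

```bash
cat >> h.py <<'E'
def pins(s,box,z=30):
    u0,v0,u1,v1=box; hsv=cv2.cvtColor(s['img'],cv2.COLOR_RGB2HSV); h,S,V=[hsv[...,i].astype(int) for i in range(3)]
    m=((h>12)&(h<32)&(S>130)&(V>110)); k=np.zeros_like(m); k[v0:v1,u0:u1]=1; k=(k&m).astype(np.uint8)
    n,l,st,c=cv2.connectedComponentsWithStats(k); out=[]
    for i in np.argsort(-st[1:,4])[:2]+1: out.append((st[i],cast(s,c[i],z)[0]))
    return out
E
python3 - <<'E'
from h import *
for n,b in [('w4',(150,140,250,270)),('w2',(80,220,190,320))]:
    s=dict(np.load(n+'.npz')); p=pins(s,b)
    for q in p: print(n,q[0],q[1].round(1))
    a,b2=p[0][1],p[1][1]; d=a-b2; print('mid',(a+b2)/2,'len',np.hypot(d[0],d[1]),'dir',np.degrees(np.arctan2(d[1],d[0])))
s=dict(np.load('w4.npz'))
c=cast(s,[(160,191),(238,147),(214,264)],18); print(c.round(1)); e1=c[1]-c[0];e2=c[2]-c[0]
for e in(e1,e2): print(np.hypot(e[0],e[1]),np.degrees(np.arctan2(e[1],e[0])))
print('dock centre',(c[1]+c[2])/2)
rc,P=redrect(s,190.6,(240,160,400,300)); 
g=s['img'].astype(int); 
sub=(g[...,0]-g[...,1]<70); k=np.zeros((400,640),np.uint8); k[176:219,290:345]=sub[176:219,290:345]
n,l,st,cc=cv2.connectedComponentsWithStats(k); i=1+np.argmax(st[1:,4]); print(st[i],cc[i]); m=l==i
v,u=np.nonzero(m)
row=P[:,:2]; o=np.array([528.0,66.4]); t=np.radians(165.16); X=np.array([np.cos(t),np.sin(t)]);Y=np.array([np.sin(t),-np.cos(t)])
Q=cast(s,np.c_[u,v],190.6)[:,:2]-o; print('slot tool x',(Q@X).min(),(Q@X).max(),'y',(Q@Y).min(),(Q@Y).max())
R=row-o; k=(R@X)>28; print('plate edge x',np.percentile(R@X,99.9),'y',(R[k]@Y).min(),(R[k]@Y).max())
E
```

```text
w4 [206 183  11  10  85] [506.3 -46.1  30. ]
w4 [236 224   9  11  76] [559.5 -31.5  30. ]
mid [532.90976349 -38.80753706  30.        ] len 55.156700780663684 dir -164.63769120672237
w2 [117 262  11  10  74] [505.3 -43.4  30. ]
w2 [146 293  10   9  39] [556.6 -28.9  30. ]
mid [530.98104216 -36.13970649  30.        ] len 53.337034537597226 dir -164.22468443263787
[[ 497.7 -107.3   18. ]
 [ 473.8   -7.5   18. ]
 [ 598.1  -80.9   18. ]]
102.59908314772136 103.45125396357436
103.84986445772037 14.72621265857522
dock centre [535.98838682 -44.23599864  18.        ]
[304 180  29  36 962] [318.06133056 196.93035343]
slot tool x 18.013427021096383 36.98032771931185 y -7.039795523089991 7.4044697950140375
plate edge x 42.17705813266651 y -34.94627182567849 35.412542499814144
```

>>> {"op": "move_arm", "data": {
  "rows": [
    {"x": -1.56,"y": -5.0,"z": 0,"rx": 0,"ry": 0,"rz": 0,"claw": 1},
    {"x": -1.56,"y": -5.0,"z": 0,"rx": 0,"ry": 0,"rz": 0,"claw": 1},
    {"x": 0,"y": 0,"z": 3.5,"rx": 0,"ry": 0,"rz": -0.174,"claw": 1},
    {"x": 0,"y": 0,"z": 3.5,"rx": 0,"ry": 0,"rz": -0.174,"claw": 1},
    {"x": 0,"y": 0,"z": 3.5,"rx": 0,"ry": 0,"rz": -0.174,"claw": 1}
  ]
}}

```text
time: 5.18
tcp_pos: [532.2, -35.1, 112.9]
tcp_rot: [180.0, 0.0, -164.4]
contact_force: [0.5, -0.1, -3.1]
opening: 13.3
grasp_force: 69.6
```

>>> {"op": "move_arm", "data": {
  "rows": [
    {"x": 0,"y": 0,"z": 2.4,"rx": 0,"ry": 0,"rz": 0,"claw": 1},
    {"x": 0,"y": 0,"z": 1,"rx": 0,"ry": 0,"rz": 0,"claw": 1},
    {"x": 0,"y": 0,"z": 0,"rx": 0,"ry": 0,"rz": 0,"claw": 1},
    {"x": 0,"y": 0,"z": 0,"rx": 0,"ry": 0,"rz": 0,"claw": 1}
  ]
}}

```text
time: 5.68
tcp_pos: [533.0, -35.8, 80.4]
tcp_rot: [-180.0, 0.1, -164.7]
contact_force: [-0.0, -0.1, -2.4]
opening: 13.4
grasp_force: 69.6
```

```bash
python3 - <<'E'
from h import *
o,s=wrist('w5'); print(o['time'],o['tcp_pos'],o['tcp_rot'],o['contact_force'],o['opening'])
cv2.imwrite('pics/w5c.png',cv2.resize(s['img'][100:300,200:440,::-1],None,fx=3,fy=3,interpolation=cv2.INTER_CUBIC))
E
```

```text
5.675 [532.99805794 -35.8333607   80.40144645] [-1.79963568e+02  8.40078937e-02 -1.64742523e+02] [-0.0473456  -0.12487163 -2.36392683] 13.358640772673574
```

View pics/w5c.png

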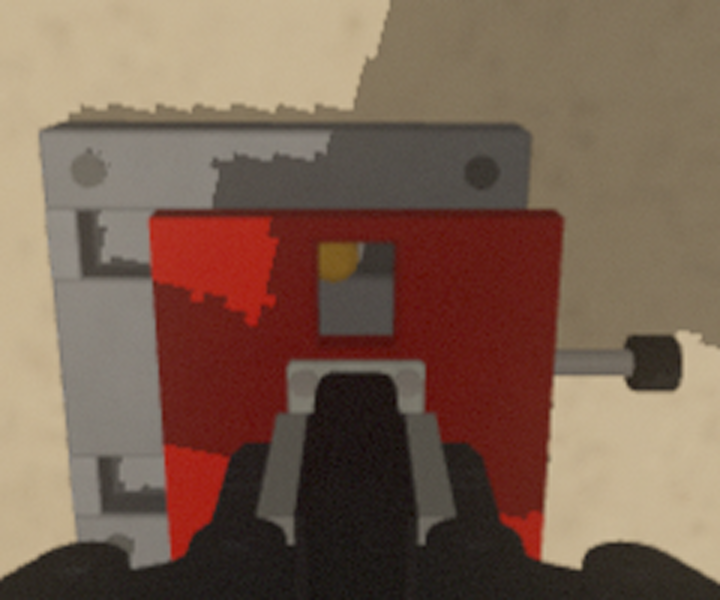

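The crop shows the plate square to the dock. The pin is visible through the near slot at crop (338,262), against the slot's left side, so the plate must shift towards tool −y. Getting the amount.

```bash
python3 - <<'E'
from h import *
s=dict(np.load('w5.npz')); T=s['T_tool_cam']; o=np.array([532.998,-35.833,80.40])
Rt=Ro.from_euler('xyz',[-179.964,.084,-164.743],degrees=True).as_matrix()
hsv=cv2.cvtColor(s['img'],cv2.COLOR_RGB2HSV); h,S,V=[hsv[...,i].astype(int) for i in range(3)]
m=((h>12)&(h<35)&(S>110)&(V>80)); k=np.zeros_like(m);k[175:215,300:338]=1;m&=k
v,u=np.nonzero(m); print(u.min(),u.max(),v.min(),v.max(),m.sum())
for r_ in range(178,198): print(r_,[tuple(x) for x in s['img'][r_,314:322]] if r_ in(186,) else '',np.nonzero(m[r_])[0][[0,-1]] if m[r_].any() else '')
f=lambda uv,z:((cast(s,uv,z)-o)@Rt).round(1)[:,:2].tolist()
print('pin right/bottom edge',f([(u.max()+.5,187),(u.min(),v.max()+.5)],29))
print('slot edges L,R top plane',f([(306.2,205),(331.6,205)],52))
# dock outline, tool frame, z18: top edge & left/right corner of upper face, crop px
print('dock corners',f([(200+42/3,100+127/3),(200+528/3,100+127/3)],18), 'left edge low',f([(200+77/3,100+530/3)],18))
print('plate far edge',f([(200+150/3,100+214/3),(200+560/3,100+214/3)],52))
E
```

```text
306 319 181 193 156
178  
179  
180  
181  [307 318]
182  [306 318]
183  [306 318]
184  [306 318]
185  [306 318]
186 [(np.uint8(119), np.uint8(88), np.uint8(31)), (np.uint8(121), np.uint8(89), np.uint8(32)), (np.uint8(119), np.uint8(88), np.uint8(37)), (np.uint8(113), np.uint8(82), np.uint8(33)), (np.uint8(111), np.uint8(84), np.uint8(37)), (np.uint8(103), np.uint8(84), np.uint8(54)), (np.uint8(79), np.uint8(73), np.uint8(67)), (np.uint8(58), np.uint8(52), np.uint8(47))] [306 319]
187  [306 318]
188  [306 318]
189  [306 318]
190  [306 317]
191  [306 316]
192  [306 315]
193  [308 313]
194  
195  
196  
197  
pin right/bottom edge [[27.6, 0.6], [23.6, -7.5]]
slot edges L,R top plane [[23.6, -6.4], [23.7, 6.8]]
dock corners [[52.5, -63.2], [52.6, 34.7]] left edge low [[-39.2, -64.1]]
plate far edge [[41.5, -34.7], [41.6, 34.5]]
```

>>> {"op": "move_arm", "data": {
  "rows": [
    {"x": 0,"y": -0.46,"z": 0.5,"rx": 0,"ry": 0,"rz": 0,"claw": 1},
    {"x": 0,"y": 0,"z": 0.5,"rx": 0,"ry": 0,"rz": 0,"claw": 1},
    {"x": 0,"y": 0,"z": 0.3,"rx": 0,"ry": 0,"rz": 0,"claw": 1},
    {"x": 0,"y": 0,"z": 0.15,"rx": 0,"ry": 0,"rz": 0,"claw": 1},
    {"x": 0,"y": 0,"z": 0,"rx": 0,"ry": 0,"rz": 0,"claw": 1}
  ]
}}

```text
time: 6.35
tcp_pos: [533.6, -40.4, 64.7]
tcp_rot: [180.0, -0.0, -164.7]
contact_force: [-0.2, -0.3, -2.7]
opening: 13.3
grasp_force: 69.6
```

```bash
python3 - <<'E'
from h import *
o,s=wrist('w6'); print(o['time'],o['tcp_pos'],o['tcp_rot'],o['contact_force'],o['wrist_torque'])
cv2.imwrite('pics/w6c.png',cv2.resize(s['img'][100:300,200:440,::-1],None,fx=3,fy=3,interpolation=cv2.INTER_CUBIC))
E
```

```text
6.35 [533.61521013 -40.36650608  64.67709291] [ 1.79994356e+02 -1.27690297e-02 -1.64746259e+02] [-0.20942089 -0.30939887 -2.70208118] [ 0.03400821  0.02040132 -0.05452805]
```

View pics/w6c.png

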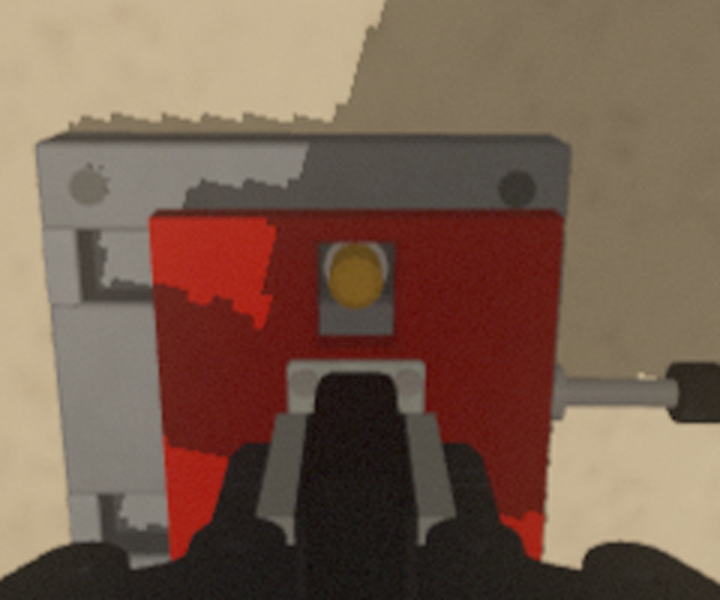

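The pin now sits centred in the slot at crop (356,275), and no force has built up below tip height. Lower further.

>>> {"op": "move_arm", "data": {
  "rows": [
    {"x": 0,"y": 0,"z": 0.2,"rx": 0,"ry": 0,"rz": 0,"claw": 1},
    {"x": 0,"y": 0,"z": 0.1,"rx": 0,"ry": 0,"rz": 0,"claw": 1},
    {"x": 0,"y": 0,"z": 0,"rx": 0,"ry": 0,"rz": 0,"claw": 1}
  ]
}}

```text
time: 6.78
tcp_pos: [533.6, -40.4, 61.7]
tcp_rot: [180.0, -0.0, -164.7]
contact_force: [-0.7, 0.4, -3.2]
opening: 12.9
grasp_force: 69.6
```

>>> {"op": "move_arm", "data": {
  "rows": [
    {"x": 0,"y": 0,"z": 0.2,"rx": 0,"ry": 0,"rz": 0,"claw": 1},
    {"x": 0,"y": 0,"z": 0.2,"rx": 0,"ry": 0,"rz": 0,"claw": 1},
    {"x": 0,"y": 0,"z": 0.2,"rx": 0,"ry": 0,"rz": 0,"claw": 1},
    {"x": 0,"y": 0,"z": 0,"rx": 0,"ry": 0,"rz": 0,"claw": 1},
    {"x": 0,"y": 0,"z": 0,"rx": 0,"ry": 0,"rz": 0,"claw": 1}
  ]
}}

```text
time: 7.4
tcp_pos: [533.7, -40.4, 55.8]
tcp_rot: [-180.0, 0.0, -164.7]
contact_force: [-0.1, 0.8, -2.5]
opening: 13.4
grasp_force: 69.6
```

>>> {"op": "move_arm", "data": {
  "rows": [
    {"x": 0,"y": 0,"z": 0.07,"rx": 0,"ry": 0,"rz": 0,"claw": 1},
    {"x": 0,"y": 0,"z": 0.07,"rx": 0,"ry": 0,"rz": 0,"claw": 1},
    {"x": 0,"y": 0,"z": 0,"rx": 0,"ry": 0,"rz": 0,"claw": 1},
    {"x": 0,"y": 0,"z": 0,"rx": 0,"ry": 0,"rz": 0,"claw": 1}
  ]
}}

```text
time: 7.9
tcp_pos: [533.7, -40.4, 54.6]
tcp_rot: [-180.0, 0.0, -164.7]
contact_force: [-2.3, -0.2, 1.6]
opening: 13.2
grasp_force: 70.4
```

The plate is seated: the force rose at 54.6 mm, as expected. Release and rise.

>>> {"op": "move_arm", "data": {
  "rows": [
    {"x": 0,"y": 0,"z": 0,"rx": 0,"ry": 0,"rz": 0,"claw": 0.2},
    {"x": 0,"y": 0,"z": 0,"rx": 0,"ry": 0,"rz": 0,"claw": 0.2},
    {"x": 0,"y": 0,"z": 0,"rx": 0,"ry": 0,"rz": 0,"claw": 0.2},
    {"x": 0,"y": 0,"z": 0,"rx": 0,"ry": 0,"rz": 0,"claw": 0.2}
  ]
}}

```text
time: 8.4
tcp_pos: [533.7, -40.4, 54.4]
tcp_rot: [-180.0, 0.0, -164.7]
contact_force: [0.1, 0.7, -0.5]
opening: 34.3
grasp_force: 0.0
```

>>> {"op": "move_arm", "data": {
  "rows": [
    {"x": 0,"y": 0,"z": -1,"rx": 0,"ry": 0,"rz": 0,"claw": 0.2},
    {"x": 0,"y": 0,"z": -4,"rx": 0,"ry": 0,"rz": 0,"claw": 0.2},
    {"x": 0,"y": 0,"z": -4,"rx": 0,"ry": 0,"rz": 0,"claw": 0.2},
    {"x": 0,"y": 0,"z": 0,"rx": 0,"ry": 0,"rz": 0,"claw": 0.2},
    {"x": 0,"y": 0,"z": 0,"rx": 0,"ry": 0,"rz": 0,"claw": 0.2}
  ]
}}

```text
time: 9.02
tcp_pos: [533.4, -40.4, 144.2]
tcp_rot: [180.0, -0.0, -164.7]
contact_force: [-0.8, 1.0, -0.4]
opening: 34.5
grasp_force: 0.0
```

```bash
python3 - <<'E'
from h import *
o,s=wrist('w7'); print(o['time'],o['tcp_pos'],o['contact_force'],o['opening'])
W=world(s); c=np.array([533.7,-40.4]); d=np.hypot(W[...,0]-c[0],W[...,1]-c[1]); z=W[...,2]
hsv=cv2.cvtColor(s['img'],cv2.COLOR_RGB2HSV); h,S=hsv[...,0].astype(int),hsv[...,1]
k=((h<8)|(h>172))&(S>150)&(d<60)&(z<50); P=W[k]; A=np.c_[P[:,:2]-c,np.ones(len(P))]
print('top plane',np.linalg.lstsq(A,P[:,2],rcond=None)[0]); print(cv2.minAreaRect(P[:,:2].astype(np.float32)))
E
```

```text
9.025 [533.35026678 -40.37832106 144.20661706] [-0.76254728  0.9830833  -0.43875265] 34.46754001073587
top plane [-2.55146844e-03 -4.21255641e-04  2.66323773e+01]
((536.1842651367188, -40.616668701171875), (87.84107208251953, 71.44244384765625), 15.267577171325684)
```

View pics/w7.png

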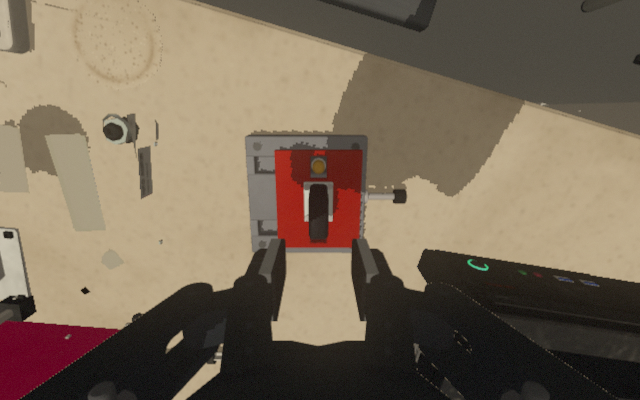

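The plate lies flat on the dock, its top at about 26.6 mm with tilt near 0.003 rad. A pin shows in the slot at (319,166) and the gripper is clear, so I'm handing in.

```bash
python3 -c "
from station import r
print(r.close_job())"
```

```text
the job is handed in; nothing more can be done
None
```

The red plate is flat and fully home on the dock with the pins in its slots, released with the gripper clear above; I lined the slots up with the pins by camera, so no slide was needed and I felt no load from the pins, and the job was handed in at about 9 s (no verdict was returned).

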